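Latch the damp box shut

ROBOT

A 6-joint arm with a two-finger parallel gripper is mounted at the origin on the work surface. World frame = base frame: x ahead of the robot, y to its left, z up, the work surface at z = 0. Lengths are in m, angles in rad, forces in N, time in s.
With the tool pointing down it reaches from about 0.35 to 0.975 m from the base axis. Payload 7.1 kg.
Tool frame: the origin (TCP) lies at the very end of the fingers, on their centre line; the grasp point (between the pads) lies 19 mm behind it; z points along the fingers, y is the direction in which the jaws open and shut (so a half turn about z gives the same grasp; the last joint's range is limited). The gripper opens to 88 mm and grips with 3 to 60 N. Pads are 20 mm wide; open, the fingers measure 115 mm over their backs; the gripper's body (75 mm by 178 mm) begins 61 mm behind the grasp point.
Start: joints at [1.279, 0.423, 1.63, -0, 1.089, -0.019], TCP at [0.168, 0.602, 0.19] pointing down, gripper open.
Joint ranges: [-3, 3], [-0.9, 2.11], [0.09, 2.58], [-1.31, 4.45], [0.11, 2.69], [-2.54, 2.54]. Speed limits (rad/s): [2.39, 2.39, 3.01, 3.14, 3.14, 3.14].

INTERFACE

Orientations are given as a unit quaternion [w, x, y, z].
In Python, from station import ctrl, imaging, order gives the robot as it stands.
- The arm moves only by the shell command python3 -m jog 'ROWS' [OPENING] [FORCE]. ROWS is JSON, a list of rows, each a list of 6 numbers: the shift along the tool's x, y, z in m, then the turn, a rotation vector about the tool's x, y, z in rad. In form: [[x, y, z, rx, ry, rz], ...]. A call has exactly 10 rows; each row is the pose to reach, as a shift and turn from the pose commanded when the call began, along the tool's axes at that moment; what a row does not reach only later rows make up. A row lasts 1/8 s, in which the tool goes at most 62.5 mm and 10.7 degrees, less where a joint would pass 70% of its speed; a pose out of reach is approached as far as the arm can. A call with a gripper value outside its range is refused whole. OPENING is the opening, from -1 (shut) to 1 (fully open), so that 0 is half open, set as the call begins (- or left out, the last holds). The fingers move at their own pace and stop on an object; FORCE is the grip in N (left out, the last holds). Time passes only in rows, so rows that repeat a pose let the fingers close, or fill a call up. It gives the time, the measured TCP pose, the force and the opening at its end, in the units of the state.
- ctrl.state(): the state, without advancing time (a new reading comes with each control period).
- imaging.camera(name): name is "side" or "top" or "wrist"; returns a dict with "frame" (480x640x3 uint8, red, green, blue), "range_z" (480x640 float32, m along the optical axis (not along the pixel's ray), 0 where there is no reading), "vfov" (degrees; the focal length in pixels is half the picture's height over the tangent of half this angle, whatever the lens; pixels are square), "cx", "cy" (the principal point, pixels), "T" (4x4, takes a point from camera to world coordinates); the wrist camera has in their place "mount" (4x4, takes a point from camera to tool coordinates, whose origin is the TCP and whose axes are the flange's). Camera axes: x right, y down, z forward; pixel columns grow to the right and rows downward; lengths in m; the calibration is good to about 2 mm. A picture is of the moment at which its call begins: read the wrist's pose just before it.
- order.sign_off(): hands the job in, once; it reports no verdict.
The state is a dict: "clock": time; "joint_positions": joint angles; "qvel": joint speeds; "joint_efforts": joint torques, N m; "tcp_pos": TCP position; "ee_rot": TCP orientation; "wrist_force": force on the tool from outside, world axes, zero at the start; "moment": the same for the moment, N m; "opening": finger opening in m.
Only numpy, scipy, OpenCV 4.12 (cv2) and the standard library are available. Lean on these libraries where they do the work, as an engineer would, in place of code of your own. Each camera call takes 0.05 s, during which the arm holds its last target. There are 200 camera calls.

TASK

Latch the plywood damp box shut: pass the wire loop of the draw latch over the two hooks on the end cap so that its bar lies behind them, under their lips, then press the lever all the way down flat so that the cap is drawn tight and stays so when you let go. The shelf overhangs the latch, so there is room only from the open side; leave the spray bottle, the tub and the wooden frame where they stand.

Things in the scene. Friction and masses are not known exactly. Their poses are not given: they have to be found in the camera images.
- case: Fixed plywood damp box, 240 mm wide. Origin on the table below the lever's hinge; x runs along the latch from lever to hooks (away from the robot, within the yaw), y left, z up. Deck 85 mm above the table, x -170 to 40 mm; then a rubber seal and the end cap, x 54 to 169 mm, deck at the same height. A rubber block, top 122.5 mm above the table, x -81 to -51 mm, lies below the flat lever.
- shelf_edge (a point): Middle of the lower edge, on the latch's side, of the fixed plywood shelf over part of the latch: 290 mm above the table. From here it reaches +-95 mm along the case's x and 138 mm to +y, to its upright; board 14 mm thick, goods on it up to 70 mm higher. A gripper pointing straight down at the loop hits it: lean the gripper's body 30 to 45 degrees to the open -y side.
- pivot (a point): Lever hinge axis (along the case's y), 127 mm above the table over the case origin, midway across the lever. Axes as the case. The loop's crosspin sits on the lever, 32 mm from here; for a lever angle a it is at 32 mm * (-cos(a - 0.21), sin(a - 0.21)) in case x, z.
- lever (a joint): Lever angle a, rad: 0 flat and shut, pointing to case -x; pi/2 upright; more leans to the hooks (stop 2.1). Flat steel plate, 36 mm wide, 6 mm thick, its end 90 mm * (-cos a, sin a) from the pivot in case x, z. Friction 0.2 N m: stays where left, follows if the loop is pulled. With the loop hooked, pressing it near its end takes up to about 8 N; past dead centre (a = 0.21) it stays down.
- lever_end (a point): Middle of the lever's free end, 90 mm from the hinge axis.
- loop (a joint): Angle of the loop to the lever, rad: the loop rises (loop - lever) rad above the case's +x direction (0 = level, towards the hooks; pi/2 = upright). It starts standing up steeply, held by hinge friction (0.085 N m); lowered below about 1 rad of rise it falls by its own weight (160 g), and if only dropped it lands on top of the hooks: it is then too short until pulled outward, which swings the lever up.
- loop_bar (a point): Centre of the straight end bar of the steel wire loop. The bar is round, 9 mm thick, 112 mm long between the two side wires, parallel to the case's y, 130 mm from the crosspin. Its middle 70 mm is free to be pinched, also while it is lowered between the hooks.
- keeper (a point): On the end cap: seat of the bar's centre against the two hooks, midway between them: level with the pivot, 108 mm ahead of it while the cap is free; axes as the case. Hook outer (+x) faces 4.5 mm behind this point, tops 18 mm above it, with lips from 9 to 18 mm above it that reach 5 mm to +x. So bring the bar down 6 mm or more beyond this point (+x), better 10 to 20.
- hook_left (a point): Top of the left (+y) steel hook, 18 mm above the keeper point and 44 mm to its left; the right one is its mirror image 88 mm away. Each is 12 mm wide; 76 mm clear between them for fingers. Behind each (+x) a level ledge, 44 mm long, carries the bar at the keeper's height. Between the hooks the deck's steel plate lies 38 mm below the bar.
- cap (a joint): How far the end cap is drawn towards the box, m: 0 = free, about 0.009 when latched. Spring of the seal 4000 N/m.
- spray: Bystander: white plastic bottle, 64 mm across, 170 mm tall, origin at the centre of its foot.
- tub: Bystander: grey open plastic tub, 100 mm across, 80 mm tall, origin at the centre of its foot.
- deckle: Bystander: flat wooden frame, 200 x 150 x 18 mm, origin at the centre of its underside.

How it is judged:
On the way:
1. the loop's bar lies behind both hooks, below their lips, with the lever still up (x of loop_bar in the frame of keeper between -0.004 and 0.036 m and z of loop_bar in the frame of keeper between -0.006 and 0.007 m and value of joint lever above 0.6 rad), for 0.2 s.
At the end, for the whole second after the job is handed in: The lever lies flat (within 0.08 rad), the loop's bar bears on both hooks under their lips (within 6 mm of its seat along x, 7 mm in height), and the cap stays drawn by more than 5 mm with the robot clear (value of joint lever below 0.08 rad and value of joint cap above 0.005 m and x of loop_bar in the frame of keeper between -0.004 and 0.006 m and z of loop_bar in the frame of keeper between -0.006 and 0.007 m); the robot touches nothing.
It fails at once if the spray bottle, the tub or the frame is shifted by more than 30 mm (distance of any of spray, tub, deckle from where it was at the start of the episode above 0.03 m).
It fails at once if the spray bottle or the tub is tipped (angle between any of spray, tub's own z axis and vertical above 0.4 rad).
It also fails if it takes over 51 s, if anything falls off the work surface, if the arm or the gripper's body presses on something with over 40 N, if the wrist force passes 120 N, or if a joint passes its speed limit or range.

## Working session

There is one attempt and no reset: what is moved stays moved. The work goes in short steps, Python scripts to look and compute and a shell command to move; the robot and the scene stay as the last step left them, time stands still between calls to the robot, and variables do not carry over. Pictures are saved under pics/ and viewed, about 8 in all and at most 12, crops included, and the job is handed in when it is done.

```bash
ls; mkdir -p pics
cat > h.py <<'E'
import numpy as np, cv2
from station import ctrl, imaging, order
from scipy.spatial.transform import Rotation as R
def toolT():
    s=ctrl.state(); q=s['ee_rot']; T=np.eye(4)
    T[:3,:3]=R.from_quat([q[1],q[2],q[3],q[0]]).as_matrix(); T[:3,3]=s['tcp_pos']; return T
def cam(n):
    T=toolT(); c=imaging.camera(n)
    if n=='wrist': c['T']=T@c['mount']
    c['f']=240/np.tan(np.radians(c['vfov'])/2); return c
def cloud(c):
    v,u=np.mgrid[:480,:640]; z=c['range_z']
    p=np.stack([(u-c['cx'])/c['f']*z,(v-c['cy'])/c['f']*z,z],-1)
    return p@c['T'][:3,:3].T+c['T'][:3,3]
def proj(c,p):
    q=(np.atleast_2d(p)-c['T'][:3,3])@c['T'][:3,:3]
    return np.c_[q[:,0]/q[:,2]*c['f']+c['cx'],q[:,1]/q[:,2]*c['f']+c['cy']]
def save(n,im): cv2.imwrite('pics/'+n,im[...,::-1])
E
python3 - <<'E'
from h import *
for n in ['side','top']:
    c=cam(n); np.savez(n+'.npz',**{k:c[k] for k in c}); save(n+'0.png',c['frame']); print(n,c['T'].round(3).tolist(),c['vfov'],c['cx'],c['cy'])
print(ctrl.state())
E
```

```text
pics
side [[0.963, -0.171, 0.208, 0.281], [-0.269, -0.604, 0.75, -0.916], [-0.003, -0.778, -0.628, 0.957], [0.0, 0.0, 0.0, 1.0]] 46.44652560679834 321.0793924300672 248.7540159710517
top [[0.012, -0.986, 0.168, 0.345], [-1.0, -0.01, 0.007, -0.001], [-0.005, -0.168, -0.986, 1.419], [0.0, 0.0, 0.0, 1.0]] 50.446707561687674 322.1573316792419 237.60455871110406
{'clock': 0.1, 'joint_positions': array([ 1.27902108e+00,  4.23764706e-01,  1.63059347e+00, -1.60192769e-05,
        1.08858540e+00, -1.89924583e-02]), 'qvel': array([-0.00066545, -0.00061738, -0.00229992,  0.00061703,  0.00027579,
        0.00166445]), 'joint_efforts': array([ 7.44636272e-04, -5.45610738e+01, -2.74324411e+01,  6.45767804e-02,
        1.88392564e-02,  2.50425344e-06]), 'tcp_pos': array([0.16820449, 0.60138602, 0.18948718]), 'ee_rot': array([-9.75251441e-05,  1.35965199e-01,  9.90713384e-01, -6.68418364e-04]), 'wrist_force': array([ 0.71133652, -0.60222484, -0.73448584]), 'moment': array([-0.0274288 , -0.05747097,  0.0616703 ]), 'opening': 0.08785568342242588}
```

View pics/side0.png

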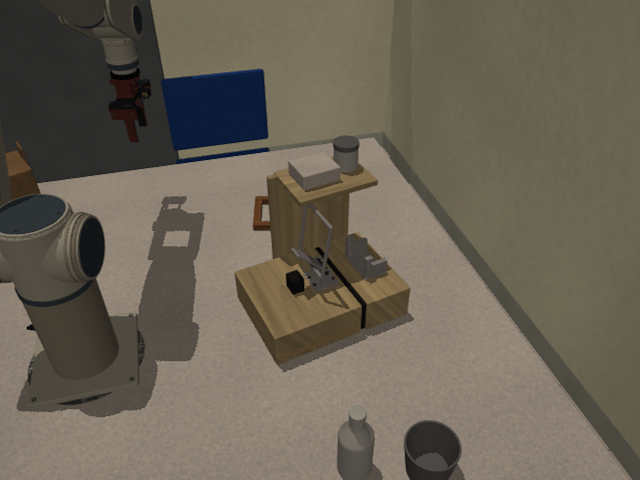

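View pics/top0.png

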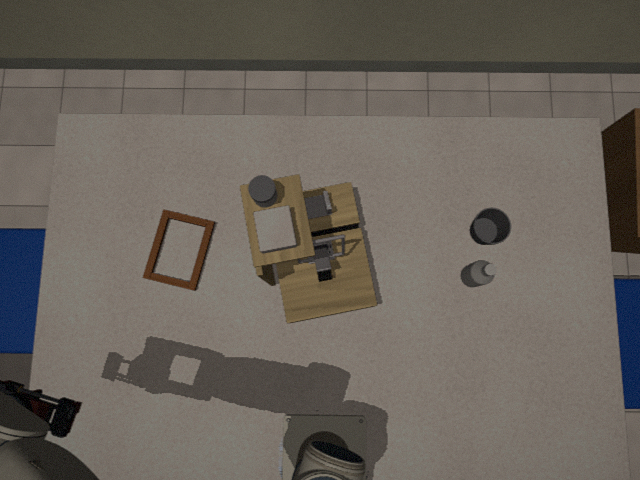

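Run:
```python
from h import *
L=lambda n:{k:v for k,v in np.load(n+'.npz').items()}
s,t=L('side'),L('top')
P=np.concatenate([cloud(x)[(x['range_z']>0)] for x in (s,t)])
for nm,x in (('s',s),('t',t)):
    Q=cloud(x).reshape(-1,3); m=(abs(Q[:,2]-.085)<.006)&(Q[:,0]>.3)&(Q[:,0]<.85)&(abs(Q[:,1])<.25)
    print(nm,m.sum(),np.median(Q[m,2]))
    r=cv2.minAreaRect((Q[m,:2]*1000).astype(np.float32)); print(r,cv2.boxPoints(r).round(0).tolist())
im=cv2.resize(s['frame'][140:370,220:430],None,fx=2.6,fy=2.6,interpolation=cv2.INTER_CUBIC); 
im=cv2.convertScaleAbs(im,alpha=1.5,beta=10)
save('sidecrop.png',im)
```

```text
s 8885 0.08551702628431279
((535.8922119140625, 30.659194946289062), (342.0400390625, 274.1288146972656), 11.855142593383789) [[340.0, 130.0], [397.0, -139.0], [731.0, -68.0], [675.0, 200.0]]
t 7395 0.08571265805598549
((536.0350341796875, 28.134933471679688), (339.86737060546875, 266.71832275390625), 11.73681354522705) [[343.0, 124.0], [397.0, -137.0], [730.0, -68.0], [675.0, 193.0]]
```

View pics/sidecrop.png

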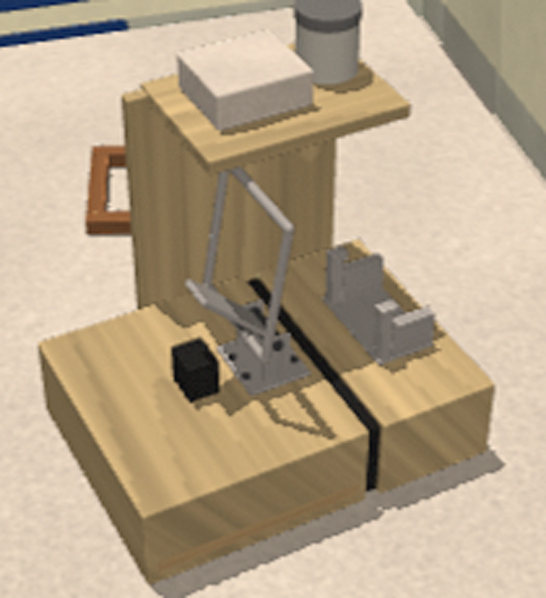

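```bash
cat >> h.py <<'E'
yaw=np.radians(11.8); CR=R.from_euler('z',yaw).as_matrix(); O=np.array([.539,.0143,0])
def tocase(p): return (p-O)@CR
def toworld(p): return np.asarray(p)@CR.T+O
E
python3 - <<'E'
from h import *
L=lambda n:{k:v for k,v in np.load(n+'.npz').items()}
s,t=L('side'),L('top')
for nm,c in (('s',s),('t',t)):
    Q=tocase(cloud(c)); m=(c['range_z']>0)&(abs(Q[...,0])<.2)&(abs(Q[...,1])<.14)
    x,y,z=Q[...,0],Q[...,1],Q[...,2]
    def rep(n,mm):
        q=Q[m&mm]
        if len(q): print(nm,n,len(q),(np.percentile(q,[2,50,98],axis=0)*1000).round(0).tolist())
    rep('block',(c['frame'].max(-1)<45)&(abs(x+.066)<.04)&(z>.1)&(z<.13))
    rep('hooktop',(z>.138)&(z<.15)&(x>.07)&(x<.16)&(y<.1))
    rep('hookR',(z>.132)&(z<.15)&(x>.07)&(x<.16)&(y<.0))
    rep('hookL',(z>.132)&(z<.15)&(x>.07)&(x<.16)&(y>.0)&(y<.09))
    rep('shelf',(z>.296)&(z<.31))
    for a in np.arange(.13,.30,.015):
        rep('z%.3f'%a,(abs(z-a)<.0075)&(x>-.12)&(x<.06)&(abs(y)<.075))
c=s
# colour grey points of loop
for cx,cy in [(228,168),(260,198),(290,228),(283,270),(272,320),(213,220),(208,275),(190,285),(220,315)]:
    u,v=int(round(220+cx/2.6)),int(round(140+cy/2.6))
    Q=tocase(cloud(c))[v-1:v+2,u-1:u+2].reshape(-1,3)*1000
    i=np.argmax(-c['range_z'][v-1:v+2,u-1:u+2].ravel()); print(cx,cy,Q[i].round(0),Q[4].round(0))
E
```

```text
s block 246 [[-82.0, -17.0, 101.0], [-70.0, -7.0, 121.0], [-54.0, 18.0, 126.0]]
s hooktop 85 [[91.0, -49.0, 139.0], [98.0, -37.0, 144.0], [108.0, 52.0, 147.0]]
s hookR 59 [[91.0, -50.0, 133.0], [98.0, -44.0, 143.0], [108.0, -36.0, 147.0]]
s hookL 51 [[91.0, 38.0, 134.0], [98.0, 43.0, 143.0], [107.0, 53.0, 147.0]]
s shelf 1721 [[-40.0, 16.0, 297.0], [38.0, 45.0, 304.0], [146.0, 134.0, 309.0]]
s z0.130 200 [[-80.0, -27.0, 123.0], [-51.0, 1.0, 126.0], [12.0, 29.0, 137.0]]
s z0.145 127 [[-31.0, -57.0, 138.0], [-26.0, -14.0, 147.0], [-6.0, 57.0, 152.0]]
s z0.160 94 [[-39.0, -58.0, 153.0], [-27.0, -5.0, 161.0], [-21.0, 60.0, 167.0]]
s z0.175 85 [[-51.0, -58.0, 168.0], [-38.0, -7.0, 175.0], [-18.0, 60.0, 182.0]]
s z0.190 100 [[-64.0, -57.0, 183.0], [-55.0, -4.0, 190.0], [-17.0, 61.0, 196.0]]
s z0.205 42 [[-23.0, -58.0, 198.0], [-19.0, 1.0, 203.0], [-13.0, 60.0, 212.0]]
s z0.220 46 [[-20.0, -60.0, 213.0], [-16.0, -53.0, 219.0], [-11.0, 61.0, 227.0]]
s z0.235 46 [[-16.0, -58.0, 228.0], [-13.0, -51.0, 234.0], [-8.0, 60.0, 242.0]]
s z0.250 47 [[-15.0, -58.0, 244.0], [-11.0, -51.0, 251.0], [-6.0
[... 1204 characters left out ...]
42.0]]
t z0.250 6 [[-13.0, -56.0, 245.0], [-12.0, -54.0, 249.0], [-11.0, -52.0, 255.0]]
t z0.265 7 [[-11.0, -56.0, 261.0], [-10.0, -54.0, 266.0], [-2.0, -12.0, 271.0]]
t z0.280 124 [[-10.0, -56.0, 273.0], [-6.0, -21.0, 277.0], [-1.0, 15.0, 282.0]]
t z0.295 154 [[-40.0, 17.0, 295.0], [-8.0, 37.0, 302.0], [57.0, 72.0, 302.0]]
228 168 [-23.  16. 295.] [ -3.  57. 262.]
260 198 [ -8. -14. 278.] [ -9. -11. 277.]
290 228 [ -6. -58. 276.] [ -6. -58. 276.]
283 270 [-14. -57. 239.] [-11. -55. 234.]
272 320 [-24. -57. 188.] [-20. -56. 186.]
213 220 [-19.  53. 218.] [-19.  58. 212.]
208 275 [-28.  54. 161.] [-26.  57. 155.]
190 285 [-64.  11. 193.] [-64.  12. 190.]
220 315 [-51. -15. 176.] [-5. 76. 87.]
```

```bash
cat >> h.py <<'E'
def orient(lean,c=0):   # tool y = case x, body leaning to -y by lean deg
    s,c=np.sin(np.radians(lean)),np.cos(np.radians(lean))
    return CR@np.array([[0,1,0],[c,0,s],[s,0,-c]])
def rel(T,p,Rm):
    return np.r_[T[:3,:3].T@(p-T[:3,3]),R.from_matrix(T[:3,:3].T@Rm).as_rotvec()].round(3).tolist()
def gp(p,lean,back=0): # world TCP for the grasp point at case point p
    return toworld(p)+orient(lean)[:,2]*(.019-back)
E
python3 - <<'E'
from h import *
T=toolT(); Rm=orient(33)
print(rel(T,np.array([.35,.25,.5]),R.from_matrix(T[:3,:3])and(T[:3,:3]@(R.from_rotvec(.5*R.from_matrix(T[:3,:3].T@Rm).as_rotvec())).as_matrix())))
print(rel(T,gp([-.005,-.004,.273],33,.12),Rm),gp([-.005,-.004,.273],33,.12))
print(imaging.camera('wrist')['mount'])
E
```

```text
[-0.27, -0.29, -0.31, -0.158, 0.259, 0.53]
[-0.538, -0.52, -0.168, -0.315, 0.518, 1.06] [ 0.54617268 -0.04448402  0.35770573]
[[ 5.79292452e-05 -9.64875383e-01 -2.62707996e-01  7.20634313e-02]
 [ 9.99999964e-01 -1.32414423e-05  2.69141351e-04  2.26372472e-04]
 [-2.63166497e-04 -2.62708002e-01  9.64875348e-01 -1.94558514e-01]
 [ 0.00000000e+00  0.00000000e+00  0.00000000e+00  1.00000000e+00]]
```

```bash
python3 -m jog '[[-0.04,-0.04,-0.05,0,0,0],[-0.08,-0.08,-0.1,-0.02,0.03,0.06],[-0.11,-0.12,-0.14,-0.05,0.08,0.16],[-0.14,-0.15,-0.18,-0.08,0.13,0.27],[-0.17,-0.18,-0.22,-0.11,0.18,0.37],[-0.2,-0.21,-0.26,-0.13,0.22,0.45],[-0.23,-0.25,-0.29,-0.16,0.26,0.53],[-0.27,-0.29,-0.31,-0.19,0.31,0.63],[-0.3,-0.32,-0.31,-0.2,0.34,0.7],[-0.33,-0.35,-0.30,-0.22,0.36,0.74]]' 0 30
python3 - <<'E'
from h import *
T=toolT(); print(T.round(3).tolist())
print(rel(T,gp([-.005,-.004,.273],33,.12),orient(33)))
E
```

```text
clock: 1.4
tcp_pos: [0.393, 0.1741, 0.491]
ee_rot: [-0.158, 0.48, 0.853, 0.131]
wrist_force: [0.3, 0.6, -0.1]
opening: 0.0442
[[-0.489, 0.861, -0.143, 0.393], [0.778, 0.504, 0.374, 0.174], [0.394, 0.071, -0.916, 0.491], [0.0, 0.0, 0.0, 1.0]]
[-0.298, 0.012, 0.018, -0.09, 0.156, 0.319]
```

```bash
python3 -m jog '[[-0.06,0,-0.03,-0.02,0.03,0.06],[-0.12,0,-0.05,-0.04,0.06,0.12],[-0.18,0,-0.05,-0.05,0.09,0.18],[-0.24,0.006,-0.03,-0.07,0.12,0.25],[-0.298,0.012,0,-0.09,0.156,0.319],[-0.298,0.012,0.018,-0.09,0.156,0.319],[-0.298,0.012,0.018,-0.09,0.156,0.319],[-0.298,0.012,0.018,-0.09,0.156,0.319],[-0.298,0.012,0.018,-0.09,0.156,0.319],[-0.298,0.012,0.018,-0.09,0.156,0.319]]'
python3 - <<'E'
from h import *
T=toolT(); print(T.round(3).tolist(),ctrl.state()['joint_positions'].round(2))
print(rel(T,gp([-.005,-.004,.273],33,0),orient(33)))
c=cam('wrist'); s=cam('side')
Q=tocase(cloud(c)); m=(c['range_z']>0)&(Q[...,2]>.262)&(Q[...,2]<.285)&(abs(Q[...,0]+.005)<.03)&(abs(Q[...,1])<.07)
q=Q[m]*1000; print(len(q),np.percentile(q,[2,50,98],axis=0).round(0).tolist())
im=c['frame'].copy()
for p in [(-.005,-.056,.273),(-.005,.056,.273)]:
    u,v=proj(c,toworld(p))[0]; cv2.circle(im,(int(u),int(v)),4,(255,0,0),1)
im=np.hstack([cv2.resize(im,(400,300)),cv2.resize(s['frame'][110:380,200:560],(400,300))]); save('pre.png',im)
E
```

```text
clock: 2.65
tcp_pos: [0.5458, -0.0427, 0.3582]
ee_rot: [-0.22, 0.603, 0.745, 0.178]
wrist_force: [-0.6, 0.1, -0.4]
opening: 0.044
[[-0.175, 0.978, -0.114, 0.546], [0.822, 0.208, 0.531, -0.043], [0.543, -0.001, -0.84, 0.358], [0.0, 0.0, 0.0, 1.0]] [-0.39  0.32  1.51  0.47  1.65 -0.64]
[-0.001, 0.0, 0.119, -0.003, 0.002, 0.003]
1323 [[-10.0, -55.0, 272.0], [-5.0, -18.0, 276.0], [-1.0, 24.0, 278.0]]
```

View pics/pre.png

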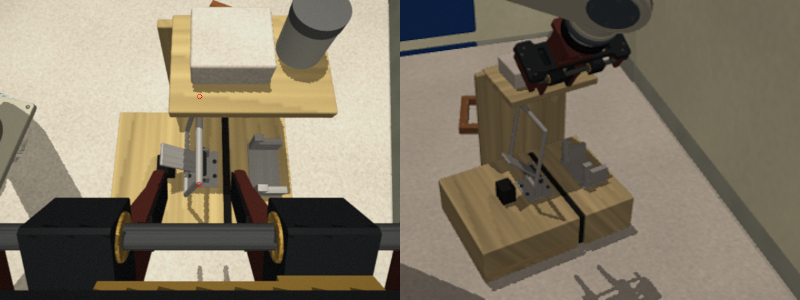

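The wrist view shows the bar (red circles, about (198,97) to (198,183)) between the open fingers. The side view shows the gripper clear of the shelf. Next I advance and pinch.

```bash
python3 -m jog '[[0,0,0.02,0,0,0],[0,0,0.04,0,0,0],[0,0,0.06,0,0,0],[0,0,0.08,0,0,0],[0,0,0.1,0,0,0],[0,0,0.119,0,0,0],[0,0,0.119,0,0,0],[0,0,0.119,0,0,0],[0,0,0.119,0,0,0],[0,0,0.119,0,0,0]]' && python3 -m jog '[[0,0,0,0,0,0],[0,0,0,0,0,0],[0,0,0,0,0,0],[0,0,0,0,0,0],[0,0,0,0,0,0],[0,0,0,0,0,0],[0,0,0,0,0,0],[0,0,0,0,0,0],[0,0,0,0,0,0],[0,0,0,0,0,0]]' -1 25
cat > plan.py <<'E'
from h import *
T=toolT(); g=T[:3,3]-.019*T[:3,2]; print('grasp case mm',(tocase(g)*1000).round(1))
P0=np.array([-.027,.1445])
wp=[]
for r in np.linspace(1.39,.1,12): wp.append(P0+.131*np.array([np.cos(r),np.sin(r)]))
for p in wp+[(.112,.158),(.124,.158),(.124,.142),(.124,.127)]:
    d=(toworld([p[0],-.004,p[1]])-g)@T[:3,:3]; print(np.round(p,3),d.round(3))
E
python3 plan.py
```

```text
clock: 4.0
tcp_pos: [0.5322, 0.02, 0.2575]
ee_rot: [-0.221, 0.604, 0.745, 0.178]
wrist_force: [-0.2, 0.0, 0.4]
opening: 0.0436
clock: 5.25
tcp_pos: [0.5319, 0.0203, 0.2571]
ee_rot: [-0.221, 0.604, 0.745, 0.178]
wrist_force: [1.0, 0.6, 0.5]
opening: 0.0006
grasp case mm [ -5.6  -3.  273. ]
[-0.003  0.273] [-0.001  0.002 -0.001]
[0.011 0.27 ] [-0.003  0.017  0.002]
[0.026 0.264] [-0.006  0.032  0.007]
[0.04  0.257] [-0.009  0.045  0.012]
[0.052 0.249] [-0.014  0.058  0.02 ]
[0.064 0.239] [-0.02   0.07   0.028]
[0.074 0.228] [-0.026  0.08   0.037]
[0.083 0.215] [-0.032  0.089  0.048]
[0.091 0.202] [-0.04   0.097  0.059]
[0.097 0.188] [-0.048  0.103  0.071]
[0.101 0.173] [-0.056  0.107  0.083]
[0.103 0.158] [-0.064  0.109  0.096]
[0.112 0.158] [-0.064  0.118  0.095]
[0.124 0.158] [-0.064  0.13   0.095]
[0.124 0.142] [-0.072  0.13   0.109]
[0.124 0.127] [-0.08   0.13   0.121]
```

The fingers closed on nothing (0.6 mm), so I look.

Run:
```python
from h import *
c=cam('wrist'); s=cam('side')
for k in (c,s):
    Q=tocase(cloud(k)); m=(k['range_z']>0)&(Q[...,2]>.2)&(Q[...,2]<.285)&(abs(Q[...,0])<.14)&(abs(Q[...,1])<.075)
    q=Q[m]*1000; print(len(q),np.percentile(q,[2,50,98],axis=0).round(0).tolist())
im=np.hstack([cv2.resize(c['frame'],(400,300)),cv2.resize(s['frame'][150:330,240:480],(400,300))]); save('miss.png',im)
```

```text
1087 [[-10.0, -55.0, 273.0], [-6.0, 10.0, 276.0], [-1.0, 24.0, 278.0]]
235 [[-21.0, -59.0, 202.0], [-10.0, -52.0, 254.0], [-2.0, 59.0, 283.0]]
```

View pics/miss.png

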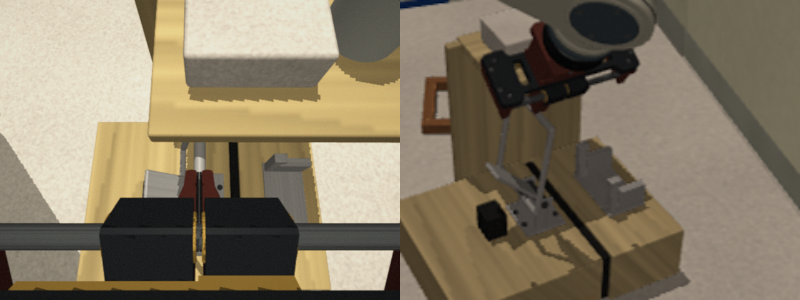

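Run:
```python
from h import *
c=cam('wrist'); s=cam('side'); T=toolT(); g=T[:3,3]-.019*T[:3,2]
ims=[]
for k,z in ((c,3),(s,8)):
    P=proj(k,np.array([T[:3,3],g,toworld([-.005,-.004,.273])])); print(P.round(0).tolist())
    u,v=P[1]; w,h=400//z,480//z; x0,y0=int(u-w/2),int(v-h/2)
    im=cv2.resize(k['frame'][y0:y0+h,x0:x0+w],(400,480),interpolation=cv2.INTER_CUBIC)
    for p,col in zip(P,[(255,0,0),(0,255,0),(0,0,255)]): cv2.circle(im,(int((p[0]-x0)*400/w),int((p[1]-y0)*480/h)),5,col,1)
    ims.append(cv2.convertScaleAbs(im,alpha=1.5,beta=20))
    # red fingers points in tool frame
    C=cloud(k); F=k['frame'].astype(int); m=(F[...,0]>1.8*F[...,1])&(k['range_z']>0)
    q=(C[m]-T[:3,3])@T[:3,:3]; q=q[(abs(q)<.15).all(1)]
    print(len(q),(np.percentile(q,[1,50,99],axis=0)*1000).round(0).tolist())
save('zoom.png',np.hstack(ims))
```

```text
[[319.0, 271.0], [319.0, 285.0], [320.0, 287.0]]
3585 [[-6.0, -74.0, -119.0], [11.0, 2.0, -79.0], [12.0, 73.0, -35.0]]
[[317.0, 219.0], [320.0, 215.0], [320.0, 215.0]]
154 [[-33.0, -87.0, -147.0], [-11.0, -10.0, -118.0], [28.0, 81.0, -39.0]]
```

View pics/zoom.png

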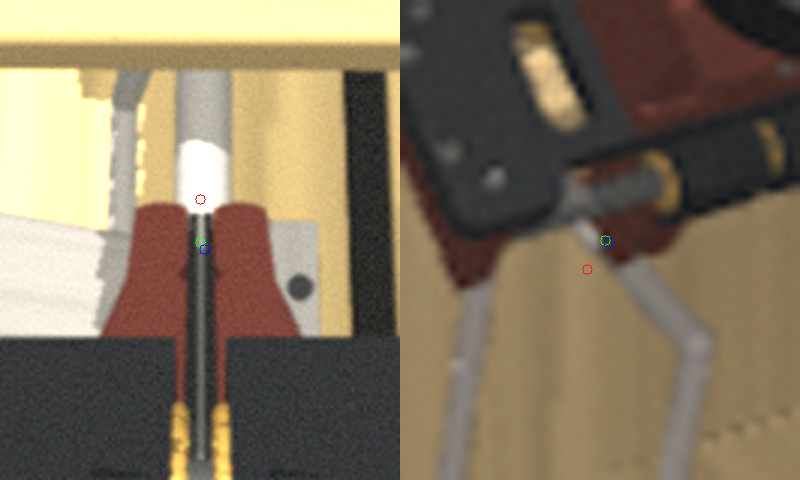

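The picture shows the real fingertips ending about 35 mm short of the reported TCP, with no sideways error, and the bar undisturbed. I correct for this by opening, advancing 35 mm and closing.

```bash
python3 -m jog '[[0,0,-0.005,0,0,0],[0,0,-0.005,0,0,0],[0,0,-0.005,0,0,0],[0,0,-0.005,0,0,0],[0,0,0.01,0,0,0],[0,0,0.02,0,0,0],[0,0,0.03,0,0,0],[0,0,0.035,0,0,0],[0,0,0.035,0,0,0],[0,0,0.035,0,0,0]]' 0 && python3 -m jog '[[0,0,0,0,0,0],[0,0,0,0,0,0],[0,0,0,0,0,0],[0,0,0,0,0,0],[0,0,0,0,0,0],[0,0,0,0,0,0],[0,0,0,0,0,0],[0,0,0,0,0,0],[0,0,0,0,0,0],[0,0,0,0,0,0]]' -1 25
sed -i 's/-.019\*T/-.054*T/' plan.py; python3 plan.py
```

```text
clock: 6.7
tcp_pos: [0.5281, 0.0388, 0.2279]
ee_rot: [-0.221, 0.604, 0.745, 0.178]
wrist_force: [0.0, -0.4, -0.3]
opening: 0.0441
clock: 7.95
tcp_pos: [0.5279, 0.039, 0.2277]
ee_rot: [-0.221, 0.604, 0.745, 0.178]
wrist_force: [0.5, -0.6, 1.6]
opening: 0.0084
grasp case mm [ -5.6  -3.  273. ]
[-0.003  0.273] [-0.001  0.002 -0.001]
[0.011 0.27 ] [-0.003  0.017  0.002]
[0.026 0.264] [-0.006  0.031  0.007]
[0.04  0.257] [-0.009  0.045  0.012]
[0.052 0.249] [-0.014  0.058  0.02 ]
[0.064 0.239] [-0.02   0.07   0.028]
[0.074 0.228] [-0.026  0.08   0.037]
[0.083 0.215] [-0.033  0.089  0.048]
[0.091 0.202] [-0.04   0.097  0.059]
[0.097 0.188] [-0.048  0.103  0.071]
[0.101 0.173] [-0.056  0.107  0.083]
[0.103 0.158] [-0.064  0.109  0.096]
[0.112 0.158] [-0.064  0.118  0.096]
[0.124 0.158] [-0.064  0.13   0.095]
[0.124 0.142] [-0.072  0.13   0.109]
[0.124 0.127] [-0.08   0.13   0.122]
```

```bash
python3 -m jog '[[-0.002,0.009,0.001,0,0,0],[-0.003,0.017,0.002,0,0,0],[-0.006,0.032,0.007,0,0,0],[-0.009,0.046,0.012,0,0,0],[-0.014,0.059,0.02,0,0,0],[-0.02,0.071,0.028,0,0,0],[-0.026,0.081,0.037,0,0,0],[-0.033,0.091,0.048,0,0,0],[-0.04,0.099,0.059,0,0,0],[-0.048,0.107,0.071,0,0,0]]'; python3 plan.py
```

```text
clock: 9.2
tcp_pos: [0.6303, 0.0598, 0.1394]
ee_rot: [-0.224, 0.603, 0.745, 0.175]
wrist_force: [-10.2, 2.1, -1.1]
opening: 0.0082
grasp case mm [ 99.3  -3.5 184.7]
[-0.003  0.273] [ 0.048 -0.103 -0.074]
[0.011 0.27 ] [ 0.046 -0.089 -0.071]
[0.026 0.264] [ 0.043 -0.074 -0.066]
[0.04  0.257] [ 0.039 -0.06  -0.061]
[0.052 0.249] [ 0.035 -0.048 -0.054]
[0.064 0.239] [ 0.029 -0.036 -0.045]
[0.074 0.228] [ 0.023 -0.025 -0.036]
[0.083 0.215] [ 0.016 -0.016 -0.026]
[0.091 0.202] [ 0.009 -0.009 -0.014]
[0.097 0.188] [ 0.001 -0.003 -0.003]
[0.101 0.173] [-0.007  0.002  0.01 ]
[0.103 0.158] [-0.015  0.004  0.022]
[0.112 0.158] [-0.015  0.013  0.022]
[0.124 0.158] [-0.015  0.025  0.022]
[0.124 0.142] [-0.024  0.025  0.035]
[0.124 0.127] [-0.032  0.025  0.048]
```

```bash
python3 -m jog '[[-0.003,0.005,0.005,0,0,0],[-0.006,0.01,0.009,0,0,0],[-0.009,0.015,0.013,0,0,0],[-0.012,0.02,0.017,0,0,0],[-0.013,0.024,0.02,0,0,0],[-0.014,0.026,0.021,0,0,0],[-0.014,0.026,0.021,0,0,0],[-0.014,0.026,0.021,0,0,0],[-0.014,0.026,0.021,0,0,0],[-0.014,0.026,0.021,0,0,0]]'; python3 plan.py | sed -n '1p;15,$p'
python3 - <<'E'
from h import *
c=cam('wrist'); s=cam('side')
Q=tocase(cloud(c)); m=(c['range_z']>0)&(Q[...,2]>.15)&(Q[...,2]<.185)&(Q[...,0]>.108)&(Q[...,0]<.14)&(abs(Q[...,1]-.03)<.03)
q=Q[m]*1000; print(len(q),np.percentile(q,[2,50,98],axis=0).round(0).tolist() if len(q) else '')
save('over.png',np.hstack([cv2.resize(c['frame'],(400,300)),cv2.resize(s['frame'][150:330,240:480],(400,300))]))
E
```

```text
clock: 10.45
tcp_pos: [0.6551, 0.065, 0.1144]
ee_rot: [-0.224, 0.603, 0.745, 0.175]
wrist_force: [-9.1, 1.7, -0.7]
opening: 0.0085
grasp case mm [124.6  -3.6 159.7]
[0.124 0.158] [-0.001 -0.001  0.001]
[0.124 0.142] [-0.01  -0.     0.015]
[0.124 0.127] [-0.018 -0.     0.027]
4807 [[111.0, 1.0, 152.0], [124.0, 17.0, 158.0], [136.0, 59.0, 174.0]]
```

View pics/over.png

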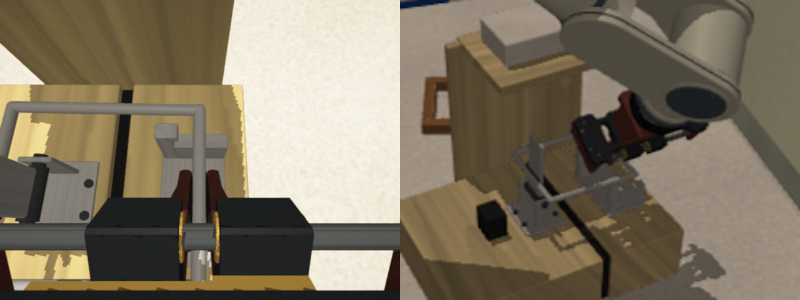

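The bar at column 200 is beyond the left hook's lip (165 to 180), so I lower it straight down.

```bash
python3 -m jog '[[-0.004,0,0.005,0,0,0],[-0.007,0,0.01,0,0,0],[-0.01,0,0.015,0,0,0],[-0.013,0,0.02,0,0,0],[-0.016,0,0.024,0,0,0],[-0.018,0,0.027,0,0,0],[-0.018,0,0.027,0,0,0],[-0.018,0,0.027,0,0,0],[-0.018,0,0.027,0,0,0],[-0.018,0,0.027,0,0,0]]'; python3 plan.py | sed -n '1p;17,$p'
python3 - <<'E'
from h import *
c=cam('wrist')
Q=tocase(cloud(c)); m=(c['range_z']>0)&(Q[...,2]>.12)&(Q[...,2]<.16)&(Q[...,0]>.11)&(Q[...,0]<.15)&(Q[...,1]>.015)&(Q[...,1]<.035)
q=Q[m]*1000; print(len(q),np.percentile(q,[2,50,98],axis=0).round(0).tolist() if len(q) else '')
E
```

```text
clock: 11.8
tcp_pos: [0.6573, 0.0649, 0.0874]
ee_rot: [-0.223, 0.603, 0.745, 0.178]
wrist_force: [-13.0, -0.6, 26.6]
opening: 0.0082
grasp case mm [126.4  -4.2 132.6]
[0.124 0.127] [-0.003 -0.002  0.005]
1156 [[116.0, 15.0, 122.0], [126.0, 24.0, 130.0], [136.0, 35.0, 132.0]]
```

```bash
python3 -m jog '[[0.001,0,-0.001,0,0,0],[0.002,0,-0.003,0,0,0],[0.002,0,-0.003,0,0,0],[0.002,0,-0.003,0,0,0],[0.002,0,-0.003,0,0,0],[0.002,0,-0.003,0,0,0],[0.002,0,-0.003,0,0,0],[0.002,0,-0.003,0,0,0],[0.002,0,-0.003,0,0,0],[0.002,0,-0.003,0,0,0]]' -0.3; python3 -m jog '[[0,0,-0.01,0,0,0],[0,0,-0.03,0,0,0],[0,0,-0.05,0,0,0],[0,0,-0.07,0,0,0],[0,0,-0.09,0,0,0],[0,0,-0.11,0,0,0],[0,0,-0.13,0,0,0],[0,0,-0.13,0,0,0],[0,0,-0.13,0,0,0],[0,0,-0.13,0,0,0]]'
python3 - <<'E'
from h import *
c=cam('wrist'); s=cam('side')
for k in (c,s):
    Q=tocase(cloud(k)); 
    for n,m in (('bar',(Q[...,2]>.12)&(Q[...,2]<.16)&(Q[...,0]>.105)&(Q[...,0]<.16)&(abs(Q[...,1])<.036)),('lever',(Q[...,2]>.175)&(Q[...,2]<.25)&(abs(Q[...,0])<.08)&(abs(Q[...,1])<.03))):
        q=Q[m&(k['range_z']>0)]*1000; print(n,len(q),np.percentile(q,[2,50,98],axis=0).round(0).tolist() if len(q) else '')
save('rel.png',np.hstack([cv2.resize(c['frame'],(400,300)),cv2.resize(s['frame'][150:330,240:480],(400,300))]))
E
```

```text
clock: 13.1
tcp_pos: [0.6581, 0.0642, 0.0876]
ee_rot: [-0.221, 0.604, 0.745, 0.178]
wrist_force: [0.3, -0.1, 0.2]
opening: 0.031
clock: 14.35
tcp_pos: [0.6725, -0.0044, 0.1958]
ee_rot: [-0.222, 0.604, 0.745, 0.177]
wrist_force: [-0.1, -1.4, -0.4]
opening: 0.0306
bar 1363 [[110.0, -36.0, 122.0], [126.0, -7.0, 131.0], [140.0, 34.0, 133.0]]
lever 2240 [[13.0, -14.0, 177.0], [19.0, 1.0, 206.0], [22.0, 20.0, 216.0]]
bar 92 [[120.0, -35.0, 124.0], [125.0, -1.0, 130.0], [131.0, 35.0, 135.0]]
lever 192 [[8.0, -16.0, 177.0], [14.0, -0.0, 198.0], [21.0, 20.0, 217.0]]
```

View pics/rel.png

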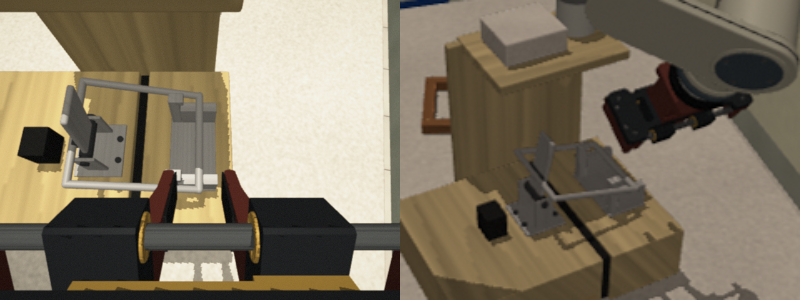

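Released: the bar rests at case x≈125.5 mm, z≈127 mm, behind both hooks. The lever stands up at a≈1.78. Next comes pushing the lever with shut fingers.

```bash
cat > press.py <<'E'
from h import *
T=toolT(); tip=T[:3,3]-.035*T[:3,2]; print('tip case mm',(tocase(tip)*1000).round(1), 'rot err',R.from_matrix(T[:3,:3].T@orient(33)).as_rotvec().round(3))
def f(p): return ((toworld(p)-tip)@T[:3,:3]).round(3).tolist()
print('side',f([.055,-.11,.2]),'in',f([.055,.008,.197]))
for a in (1.9,1.78,1.6,1.4,1.2,1,.8,.6,.45,.3,.2,.1,0,-.05):
    d=np.array([-np.cos(a),np.sin(a)]); n=np.array([np.sin(a),np.cos(a)])
    p=.070*d+(.003+.012*np.sin(a))*n; print(a,(p*1000).round(0),f([p[0],.008,.127+p[1]+.0054*max(0,np.cos(a))]))
E
python3 press.py
```

```text
tip case mm [127.1 -64.7 225.3] rot err [-0.005  0.     0.001]
side [-0.052, -0.072, -0.003] in [0.046, -0.072, 0.064]
1.9 [36. 62.] [0.041, -0.091, 0.071]
1.78 [29. 65.] [0.043, -0.098, 0.068]
1.6 [17. 70.] [0.045, -0.11, 0.064]
1.4 [ 3. 72.] [0.047, -0.124, 0.062]
1.2 [-12.  70.] [0.047, -0.139, 0.062]
1 [-27.  66.] [0.045, -0.154, 0.065]
0.8 [-40.  58.] [0.041, -0.167, 0.071]
0.6 [-52.  48.] [0.036, -0.179, 0.079]
0.45 [-59.  38.] [0.031, -0.186, 0.087]
0.3 [-65.  27.] [0.025, -0.192, 0.096]
0.2 [-68.  19.] [0.021, -0.194, 0.103]
0.1 [-69.  11.] [0.017, -0.196, 0.109]
0 [-70.   3.] [0.012, -0.197, 0.116]
-0.05 [-70.  -1.] [0.01, -0.197, 0.119]
```

```bash
python3 -m jog '[[0,-0.02,-0.01,0,0,0],[0,-0.04,-0.01,0,0,0],[0,-0.06,-0.01,0,0,0],[0,-0.072,-0.01,0,0,0],[0.01,-0.072,0.01,0,0,0],[0.02,-0.072,0.025,0,0,0],[0.03,-0.072,0.045,0,0,0],[0.046,-0.072,0.062,0,0,0],[0.046,-0.072,0.062,0,0,0],[0.046,-0.072,0.062,0,0,0]]' -1
python3 press.py
```

```text
clock: 15.7
tcp_pos: [0.5879, 0.051, 0.17]
ee_rot: [-0.221, 0.604, 0.745, 0.178]
wrist_force: [-0.5, -0.1, 0.7]
opening: 0.0005
tip case mm [ 55.5   6.9 199.4] rot err [-0.004  0.001  0.002]
side [-0.098, -0.001, -0.064] in [-0.0, -0.001, 0.003]
1.9 [36. 62.] [-0.005, -0.019, 0.01]
1.78 [29. 65.] [-0.003, -0.027, 0.007]
1.6 [17. 70.] [-0.001, -0.038, 0.003]
1.4 [ 3. 72.] [0.001, -0.053, 0.001]
1.2 [-12.  70.] [0.001, -0.068, 0.001]
1 [-27.  66.] [-0.001, -0.082, 0.004]
0.8 [-40.  58.] [-0.005, -0.096, 0.01]
0.6 [-52.  48.] [-0.01, -0.108, 0.018]
0.45 [-59.  38.] [-0.015, -0.115, 0.026]
0.3 [-65.  27.] [-0.021, -0.12, 0.035]
0.2 [-68.  19.] [-0.025, -0.123, 0.041]
0.1 [-69.  11.] [-0.029, -0.125, 0.048]
0 [-70.   3.] [-0.034, -0.125, 0.055]
-0.05 [-70.  -1.] [-0.036, -0.125, 0.058]
```

```bash
python3 -m jog '[[-0.003,-0.015,0.006,0,0,0],[-0.003,-0.027,0.006,0,0,0],[-0.001,-0.038,0.003,0,0,0],[0,-0.046,0.002,0,0,0],[0.001,-0.053,0.001,0,0,0],[0.001,-0.061,0.001,0,0,0],[0.001,-0.068,0.001,0,0,0],[0,-0.075,0.002,0,0,0],[-0.001,-0.082,0.004,0,0,0],[-0.005,-0.096,0.01,0,0,0]]'
python3 press.py
python3 - <<'E'
from h import *
c=cam('wrist'); s=cam('side')
save('mid.png',np.hstack([cv2.resize(c['frame'],(400,300)),cv2.resize(s['frame'][150:330,240:480],(400,300))]))
E
```

```text
clock: 16.95
tcp_pos: [0.4948, 0.0322, 0.1595]
ee_rot: [-0.22, 0.604, 0.745, 0.179]
wrist_force: [8.3, 3.0, 0.2]
opening: 0.0004
tip case mm [-39.6   7.5 188.9] rot err [-0.     0.002  0.003]
side [-0.093, 0.094, -0.073] in [0.005, 0.095, -0.007]
1.9 [36. 62.] [0.0, 0.076, 0.0]
1.78 [29. 65.] [0.002, 0.069, -0.003]
1.6 [17. 70.] [0.004, 0.057, -0.006]
1.4 [ 3. 72.] [0.006, 0.042, -0.009]
1.2 [-12.  70.] [0.006, 0.027, -0.009]
1 [-27.  66.] [0.004, 0.013, -0.006]
0.8 [-40.  58.] [0.001, -0.001, 0.0]
0.6 [-52.  48.] [-0.005, -0.013, 0.009]
0.45 [-59.  38.] [-0.01, -0.02, 0.016]
0.3 [-65.  27.] [-0.016, -0.025, 0.025]
0.2 [-68.  19.] [-0.02, -0.028, 0.032]
0.1 [-69.  11.] [-0.024, -0.03, 0.038]
0 [-70.   3.] [-0.029, -0.031, 0.045]
-0.05 [-70.  -1.] [-0.031, -0.031, 0.049]
```

View pics/mid.png

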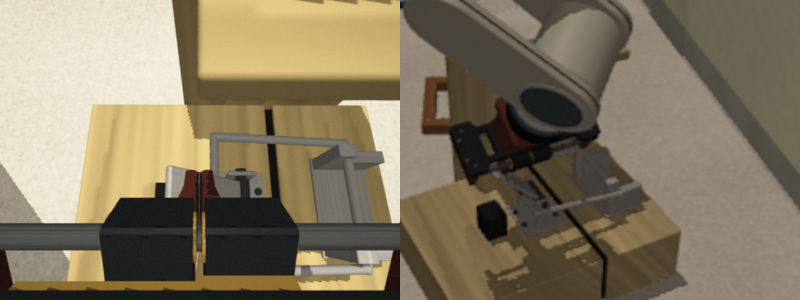

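The lever is being pushed down ahead of the fingers, and the bar is still behind the hooks, at column 350 of the wrist view. Now I push on to flat.

```bash
python3 -m jog '[[-0.002,-0.007,0.004,0,0,0],[-0.005,-0.013,0.009,0,0,0],[-0.01,-0.02,0.016,0,0,0],[-0.013,-0.023,0.021,0,0,0],[-0.016,-0.025,0.025,0,0,0],[-0.02,-0.028,0.032,0,0,0],[-0.024,-0.03,0.038,0,0,0],[-0.027,-0.031,0.042,0,0,0],[-0.029,-0.031,0.045,0,0,0],[-0.031,-0.031,0.048,0,0,0]]'
python3 press.py|sed -n '1p;13,$p'
```

```text
clock: 18.3
tcp_pos: [0.4619, 0.0267, 0.1066]
ee_rot: [-0.224, 0.602, 0.745, 0.179]
wrist_force: [-16.1, -16.6, 73.7]
opening: 0.0008
tip case mm [-72.7   8.6 135.9] rot err [-0.006 -0.006  0.003]
0.2 [-68.  19.] [0.008, 0.005, -0.013]
0.1 [-69.  11.] [0.004, 0.003, -0.007]
0 [-70.   3.] [-0.001, 0.003, 0.0]
-0.05 [-70.  -1.] [-0.003, 0.003, 0.003]
```

```bash
python3 -m jog '[[0.003,0,-0.005,0,0,0],[0.005,0,-0.01,0,0,0],[0.005,0,-0.03,0,0,0],[0.005,0,-0.06,0,0,0],[0,0,-0.1,0,0,0],[0,0,-0.13,0,0,0],[0,0,-0.16,0,0,0],[0,0,-0.18,0,0,0],[0,0,-0.18,0,0,0],[0,0,-0.18,0,0,0]]'
python3 - <<'E'
from h import *
c=cam('wrist'); s=cam('side')
for k in (c,s):
    Q=tocase(cloud(k)); x,y,z=Q[...,0],Q[...,1],Q[...,2]
    for n,m in (('bar',(z>.118)&(z<.16)&(x>.1)&(x<.13)&(abs(y)<.034)),('hookR',(z>.138)&(z<.155)&(x>.07)&(x<.13)&(y<-.03)&(y>-.06)),('leverTop',(z>.122)&(z<.2)&(x>-.1)&(x<-.03)&(abs(y)<.016))):
        q=Q[m&(k['range_z']>0)]*1000
        if len(q): print(n,len(q),np.percentile(q,[2,50,98],axis=0).round(0).tolist())
        if n=='leverTop' and len(q): print('slope',np.polyfit(q[:,0],q[:,2],1).round(3))
save('fin.png',np.hstack([cv2.resize(c['frame'],(400,300)),cv2.resize(s['frame'][150:330,240:480],(400,300))]))
E
```

```text
clock: 19.55
tcp_pos: [0.4828, -0.0694, 0.2519]
ee_rot: [-0.222, 0.604, 0.745, 0.177]
wrist_force: [0.9, 0.0, -0.9]
opening: 0.0004
bar 112 [[100.0, -30.0, 130.0], [101.0, 1.0, 132.0], [103.0, 33.0, 133.0]]
hookR 395 [[82.0, -46.0, 139.0], [89.0, -41.0, 145.0], [98.0, -35.0, 146.0]]
leverTop 2491 [[-89.0, -14.0, 126.0], [-60.0, -0.0, 130.0], [-31.0, 15.0, 131.0]]
slope [-1.00000e-03  1.29676e+02]
bar 9 [[100.0, -34.0, 120.0], [102.0, 6.0, 131.0], [127.0, 17.0, 133.0]]
hookR 43 [[82.0, -49.0, 139.0], [89.0, -43.0, 144.0], [100.0, -35.0, 149.0]]
leverTop 294 [[-89.0, -16.0, 123.0], [-61.0, -2.0, 130.0], [-31.0, 15.0, 134.0]]
slope [6.00000e-03 1.30476e+02]
```

View pics/fin.png

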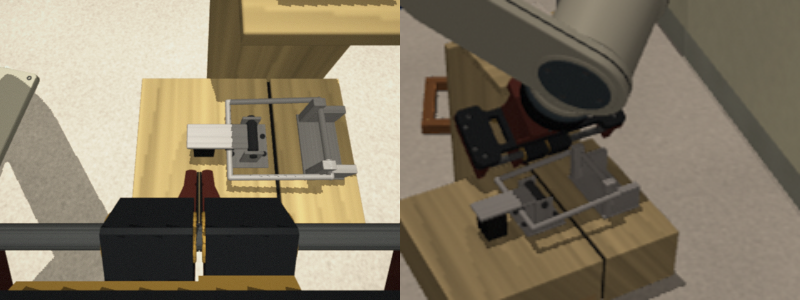

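The lever is flat, the hooks have moved 9 mm (91–108 to 82–98 mm), the bar is under the lips, and the robot is clear. I hand in.

```bash
python3 -c "
from station import order; print(order.sign_off())"
```

```text
the job is handed in; nothing more can be done
None
```

The damp box is latched shut and the job is handed in, at about 20 s of the 51 s allowed. I pinched the loop's bar from the open side, leaning 33°. I then carried it over the hooks, lowered it onto the ledges and pressed the lever flat with shut fingers.

**Last checks (cameras, after retreating):**
- **Lever:** it lies flat, with a slope under 0.01 rad.
- **Cap:** the hooks, and so the cap, are drawn about 9 mm.
- **Bar:** it lies against the hooks under their lips, at about the pivot's height.
- **Robot:** it stands clear, with wrist force about 1 N.
- **Loop with the lever up:** before I pressed the lever, the bar lay about 18 mm beyond the keeper point at its height, with the lever at about 1.78 rad.

**What disagreed:**
- **Fingertips:** they end about 35 mm short of the reported TCP, so the first pinch closed on nothing. I measured the offset in the images and corrected for it, and nothing was disturbed.
- **Forces:** I overpressed the lever at the bottom, to about 75 N vertical. Lowering the bar onto the ledge reached about 27 N. The highest wrist force I read was about 77 N, below the 120 N limit.
- **Not checked:** I did not measure the spray bottle, tub and frame at the end, but the path stayed well away from them.

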